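Free the cutting mat: hang up the ear defenders, lift the tote and hold it level

TASK

The tool tote is standing on my cutting mat, with the ear defenders slung over its handle: hang the ear defenders over the free stretch of the steel rail and let go of them there, then take the tote by its handle, lift it straight up off the mat and finish while still holding it, level and steady, about 10 cm above the mat, so that I can pull the mat out from under it. Keep the tote upright the whole time with all its contents in it, and leave everything else on the bench where it stands.

Things in the scene. Friction and masses are not known exactly. Their poses are not given: they have to be found in the camera images.
- headband (a point): Middle of the black pad on top of the ear defenders' headband. Pad 14 mm thick (underside 7 mm below this point) and 36 mm wide along y, flat for 19 mm either side in x, then curving down (radius about 87 mm). Axes: x from cup to cup, y across the headband's width, z up. At the start it lies on the tote's handle, y along the handle.
- tote_handle (a point): Middle of the tote's wooden handle bar (half-way up it): 22 mm wide, 26 mm high with rounded edges, along y between the two end boards (264 mm apart inside), 152 mm above the tote's underside. Nothing inside the tote reaches above 115 mm from its underside. A moderate grip (about 40 to 60 N) carries it best. Axes: y along the handle, z up.
- tote_foot (a point): Centre of the underside of the tote, same axes as tote_handle.
- tote: Plywood tool tote, 110 mm wide (x), 280 mm long (y), 172 mm high, walls 60 mm high, end boards 8 mm thick tapering up to the handle; 550 g, about 0.85 kg with its contents. Origin at the centre of its underside, z up.
- eardefenders: Ear defenders (rigid, about 240 g), a padded headband arched over two round orange cups; origin under the middle of the headband, 7 mm below the headband point, same axes. Cups 76 mm in diameter, inner faces at x = +-66 mm, outer at x = +-101 mm, lowest edge 146 mm below the origin. They hang freely, balanced, with the middle of the band on a bar.
- mat: Green cutting mat, 230 mm (x) by 320 mm (y), 3 mm thick, fixed on the bench; origin at the centre of its underside. The tote stands on it, its length along the mat's to within 7 degrees.
- mat_top (a point): Centre of the top of the cutting mat.
- rail: Steel rail fixed on the bench: round bar 20 mm in diameter along y, its axis 190 mm above the bench, between two posts 340 mm apart (y = +-170 mm); black end clamps 29 mm in diameter at the posts. Two rolls of tape hang on it near the -y post (y = -150 to -100 mm). Origin on the bench below the middle of the bar.
- rail_free (a point): Middle of the free stretch of the rail, on the bar's axis, 190 mm above the bench; axes as the rail's: y along the bar, z up. The bar is free 110 mm to either side of it along y.
- glue_mid (a point): White glue bottle with a yellow label standing in the tote, 42 mm in diameter, 105 mm high; point at its centre.
- screwjar_mid (a point): Clear jar with a red cap standing in the tote, 54 mm in diameter, 58 mm high; point at its centre.
- tapemeasure_mid (a point): Yellow and black tape measure standing in the tote, 36 x 66 x 60 mm; point at its centre.
- spraycan_mid (a point): Bystander: spray can, bare metal with a red band, 66 mm in diameter, 190 mm high, at the back; point at its centre.
- mug_mid (a point): Bystander: blue mug, 82 mm in diameter, 95 mm high, at the back; point at its centre.
- oil_mid (a point): Bystander: green bottle, 56 mm in diameter, 150 mm high, at the back; point at its centre.
- screwdriver_grip (a point): Bystander: red-handled screwdriver, 190 mm long, lying on the bench before the robot; point on its handle.

How it is judged (in metres and radians):
On the way, in this order (a step that is already met when the one before it is completed fails the run):
1. the ear defenders hang over the rail, let go and still (contact force between eardefenders and rail above 0.8 N and contact force between eardefenders and the fingers below 0.05 N and x of headband in the frame of rail_free between -0.035 and 0.035 m and y of headband in the frame of rail_free between -0.13 and 0.13 m and z of headband in the frame of rail_free above 0.005 m and angle between headband's own z axis and vertical below 0.35 rad and linear speed of eardefenders below 0.05 m/s and contact force between eardefenders and tote below 0.05 N), for 0.3 s.
2. the tote is lifted clear of the mat by its handle (z of tote_foot in the frame of mat_top above 0.03 m and contact force between tote and mat below 0.05 N and contact force between tote and the fingers above 2 N), for 0.2 s.
At the end, for the whole second after the job is handed in: Ear defenders hang on the rail alone, let go, band over its free stretch (within 35 mm of the bar, under 20 deg tilt). Tote held in the fingers, underside 70 to 140 mm above the mat, within 70 mm of its centre, under 5 deg tilt, still, touching neither mat nor rail, its three contents in it (all of step 1 and z of tote_foot in the frame of mat_top between 0.07 and 0.14 m and horizontal distance between tote_foot and mat_top below 0.07 m and angle between tote_foot's own z axis and vertical below 0.09 rad and linear speed of tote below 0.05 m/s and angular speed of tote below 0.5 rad/s and contact force between tote and the fingers above 2 N and contact force between tote and mat below 0.05 N and contact force between tote and rail below 0.05 N and z of glue_mid in the frame of tote_foot between 0.01 and 0.075 m and x of glue_mid in the frame of tote_foot between -0.055 and 0.055 m and y of glue_mid in the frame of tote_foot between -0.14 and 0.14 m and z of screwjar_mid in the frame of tote_foot between 0.01 and 0.075 m and x of screwjar_mid in the frame of tote_foot between -0.055 and 0.055 m and y of screwjar_mid in the frame of tote_foot between -0.14 and 0.14 m and z of tapemeasure_mid in the frame of tote_foot between 0.01 and 0.075 m and x of tapemeasure_mid in the frame of tote_foot between -0.055 and 0.055 m and y of tapemeasure_mid in the frame of tote_foot between -0.14 and 0.14 m); the arm keeps its last pose, push and grip.
It fails at once if the tote is tipped by more than about 14 degrees (angle between tote_foot's own z axis and vertical above 0.25 rad).
It fails at once if a bystander is displaced by more than 30 mm (distance of any of spraycan_mid, mug_mid, oil_mid, screwdriver_grip from where it was at the start of the episode above 0.03 m).
It also fails if it takes over 64 s, if anything falls off the work surface, if the arm or the gripper's body presses on something with over 40 N, if the wrist force passes 120 N, or if a joint passes its speed limit or range.

ROBOT

A 6-joint arm with a two-finger parallel gripper is mounted at the origin on the work surface. World frame = base frame: x ahead of the robot, y to its left, z up, the work surface at z = 0. Lengths are in mm, angles in rad, forces in N, time in s.
With the tool pointing down it reaches from about 375 to 925 mm from the base axis. Payload 5.7 kg.
Tool frame: the origin (TCP) lies between the finger pads; the fingertips stand 22 mm ahead of it and the grasp point (between the pads) lies 3 mm ahead of it; z points along the fingers, y is the line along which they close (so a half turn about z gives the same grasp; the last joint's range is limited). The gripper opens to 88 mm and grips with 3 to 60 N. Pads are 20 mm wide; open, the fingers measure 115 mm over their backs; the gripper's body (75 mm by 178 mm) begins 61 mm behind the grasp point.
Start: joints at [1.21, 0.359, 1.51, -0, 1.272, -0.115], TCP at [145.994, 581.937, 244.623] pointing down, gripper open.
Joint ranges: [-2.97, 2.97], [-1.01, 2.36], [0.21, 2.38], [-0.96, 4.11], [0.2, 2.71], [-2.98, 2.98]. Speed limits (rad/s): [2.39, 2.39, 3.14, 3.14, 3.14, 3.14].

INTERFACE

Orientations are given as a 3x3 rotation matrix whose columns are the frame's x, y, z axes.
In Python, from plant import env, eyes, job gives the robot as it stands.
- The arm moves only by the tool move_arm, never from a script. Its argument "targets" is a list of rows, each a list of 5 numbers: the shift along the world's x, y, z each as a share of 50 cm, from -1 to 1, then the turn about the world's z as a share of 90 degrees, from -1 to 1, then the opening, from 0 (shut) to 1 (fully open). A call has exactly 8 rows; each row is the pose to reach, as a shift and turn from the pose commanded when the call began; what a row does not reach only later rows make up. A row lasts 1/12 s, in which the tool goes at most 41.7 mm and 7.16 degrees, less where a joint would pass 70% of its speed; a pose out of reach is approached as far as the arm can. A call with a number of a shift or a turn outside -1 to 1 is refused whole. A call with a gripper value outside its range is refused whole. The fingers move at their own pace and stop on an object; the grip force is fixed at half the most. Time passes only in rows, so rows that repeat a pose let the fingers close, or fill a call up. It gives the time, the measured TCP pose, the force, the opening and the grip force at its end, in the units of the state.
- env.state(): the state, without advancing time (a new reading comes with each control period).
- eyes.read_camera(name): name is "side" or "top"; returns the picture (384x512x3 uint8, red, green, blue); there is no depth.
- eyes.camera_model(name): a dict with "camera_matrix" (3x3 intrinsics, pixels), "k1" (the pictures are not rectified: a ray, as slopes to the right and down, at radius r is drawn at 1 + k1 r^2 times it, then the intrinsics apply), "origin" and "orientation" of the camera in the world. Camera axes: x right, y up, looking along -z (the intrinsics and any distortion apply to the point x, -y, -z); pixel columns grow to the right and rows downward; lengths in mm; the calibration is good to about 2 mm. A picture is of the moment at which its call begins. camera_model takes no time and is no camera call.
- job.close_job(): hands the job in; it is judged then, once.
Trained networks look in the newest picture that a camera, given by its name, has taken for a name from the list of things; names that differ only in an ending like _2 or _b are one class to them, and where a whole thing is asked for, a point or a joint stands for the part that bears it (a point fixed in the world has none). Each returns a list of dicts, best first, with "conf" (0 to 1); they miss things now and then, are a little off and sometimes report something else, mostly with a low value. They report only what shows in the picture. A call takes as long as a camera call.
- eyes.recognise(target, camera): "pixel" ([column, row] in pixels, amid what is visible of it).
- eyes.regions_of(target, camera): "pixels" (384x512 bool, what is visible of it) and "pixel" ([column, row] in pixels, amid what is visible of it).
- eyes.spot_point(target, camera): "pixel" ([column, row] in pixels: a listed point, or the origin of a listed thing).
The state is a dict: "clock": time; "q": joint angles; "qvel": joint speeds; "joint_efforts": joint torques, N m; "eef_pos": TCP position; "ee_rot": TCP orientation; "wrist_force": force on the tool from outside, world axes, zero at the start; "wrist_torque": the same for the moment, N m; "gripper_width": finger opening in mm; "grip_force": force on a finger pad.
Only numpy, scipy, OpenCV 4.12 (cv2) and the standard library are available. Lean on these libraries where they do the work, as an engineer would, in place of code of your own. Each camera call takes 0.05 s, during which the arm holds its last target. There are 200 camera calls.

## Working session

There is one attempt and no reset: what is moved stays moved. The work goes in short steps, Python scripts to look and compute and a tool call to move; the robot and the scene stay as the last step left them, time stands still between calls to the robot, and variables do not carry over. Pictures are saved under pics/ and viewed, at most 10 in all, crops included, and the job is handed in when it is done.

Besides the shell and the picture viewer there is one more tool, called after ">>>" as name(argument=value, ...) on one line, values as JSON. move_arm: Moves the arm, as the interface text tells. Its arguments: {"type":"object","properties":{"targets":{"type":"array"}},"required":["targets"]}

```bash
mkdir -p pics; cat > h.py <<'E'
import numpy as np, cv2
from plant import env, eyes, job
def ray(cam,px):
    m=eyes.camera_model(cam);K=np.array(m["camera_matrix"]);k=m["k1"]
    d=np.linalg.inv(K)@[px[0],px[1],1.];s=d[:2].copy();u=s.copy()
    for _ in range(30): u=s/(1+k*(u@u))
    R=np.array(m["orientation"]);v=R@[u[0],-u[1],-1]
    return np.array(m["origin"],float),v/np.linalg.norm(v)
def atz(cam,px,z):
    o,v=ray(cam,px);return o+v*(z-o[2])/v[2]
def tri(p1,p2):
    o1,v1=ray("side",p1);o2,v2=ray("top",p2)
    s=np.linalg.lstsq(np.c_[v1,-v2],o2-o1,rcond=None)[0]
    a=o1+v1*s[0];b=o2+v2*s[1];return (a+b)/2,np.linalg.norm(a-b)
def proj(cam,P):
    m=eyes.camera_model(cam);p=np.array(m["orientation"]).T@(np.array(P,float)-m["origin"])
    u=np.array([p[0],-p[1]])/-p[2];u=u*(1+m["k1"]*(u@u));return (np.array(m["camera_matrix"])@[*u,1])[:2]
def shot(name,ims):
    cv2.imwrite("pics/"+name,cv2.cvtColor(np.vstack(ims) if len(ims)>1 else ims[0],cv2.COLOR_RGB2BGR))
E
cat > a.py <<'E'
from h import *
s=env.state();print(s["clock"],s["eef_pos"],np.round(s["ee_rot"],3).tolist())
for c in("side","top"):
    im=eyes.read_camera(c);shot(c+"0.png",[im]);print(c,eyes.camera_model(c)["origin"])
for t in("headband","tote_handle","tote_foot","rail_free","mat_top","rail"):
    r=[(eyes.spot_point(t,c) or [None])[0] for c in("side","top")]
    print(t,[x and (np.round(x["pixel"],1).tolist(),round(x["conf"],2)) for x in r], end=" ")
    if all(r):
        p,e=tri(r[0]["pixel"],r[1]["pixel"]);print(p.round(1),round(e,1))
    else: print()
E
python3 a.py
```

```text
0.0 [145.76823532 581.3421217  243.81135127] [[-0.97, 0.243, -0.001], [0.243, 0.97, -0.002], [0.0, -0.002, -1.0]]
side [ 269.97402627 -875.75298688 1239.76655771]
top [ 378.79134691  -15.11114309 1109.99279546]
headband [([259.0, 238.5], 0.96), ([355.3, 240.7], 0.82)] [ 518.9 -222.3  177. ] 4.3
tote_handle [([264.4, 257.9], 0.97), ([370.9, 236.1], 0.88)] [ 528.7 -264.7  145.3] 15.0
tote_foot [([261.9, 284.3], 0.63), ([358.4, 248.1], 0.71)] [ 518.6 -268.1    9.3] 7.4
rail_free [([213.4, 105.0], 0.59), ([133.0, 197.8], 0.67)] [554.6 295.1 210. ] 5.7
mat_top [None, None] 
rail [None, ([280.4, 135.6], 0.3)]
```

View pics/side0.png

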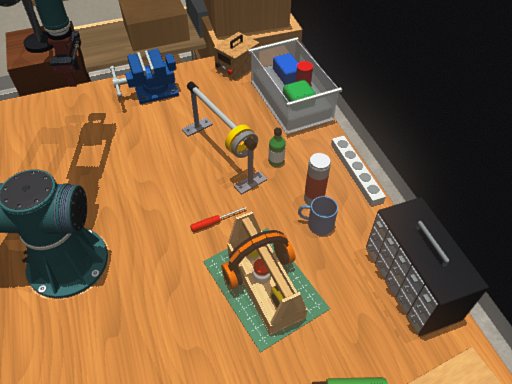

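View pics/top0.png

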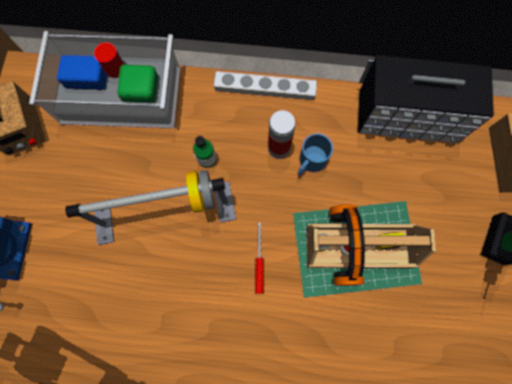

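Side view: the ear defenders (259,240) straddle the tote handle on the mat, and the rail runs from (192,87) to (250,143). In the top view the rail runs from (72,211) to (220,186), with the tapes at its right end. The tote's handle runs from about (320,243) to (430,238), with the band near (353,243). I'll zoom in.

```bash
cat > b.py <<'E'
from h import *
im=eyes.read_camera("top")
a=cv2.resize(im[190:305,290:450],(800,575),interpolation=cv2.INTER_CUBIC);shot("t1.png",[a])
b=cv2.resize(im[160:260,60:245],(740,400),interpolation=cv2.INTER_CUBIC);shot("r1.png",[b])
for p in [(72,211),(220,186)]: print("rail",atz("top",p,190).round(1))
for p in [(192,87),(250,143)]: print("rail s",atz("side",p,190).round(1))
for p in [(294,213),(405,203),(420,284),(305,295)]: print("mat",atz("top",p,3).round(1))
E
python3 b.py
```

```text
rail [515.5 438.9 190. ]
rail [610.7 102.8 190. ]
rail s [514.4 433.2 190. ]
rail s [612.7 108.6 190. ]
mat [602.1 -87.4   3. ]
mat [ 662.3 -394.3    3. ]
mat [ 443.9 -439.3    3. ]
mat [ 384.5 -135.     3. ]
```

View pics/t1.png

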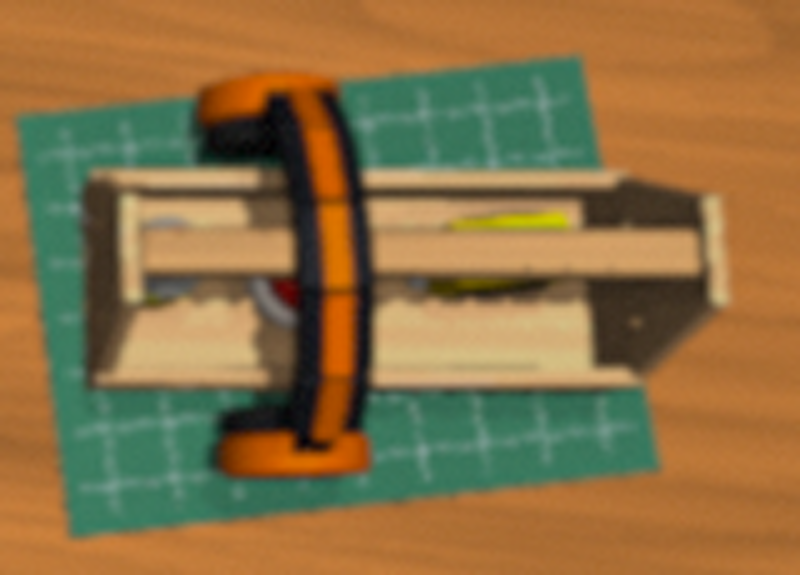

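View pics/r1.png

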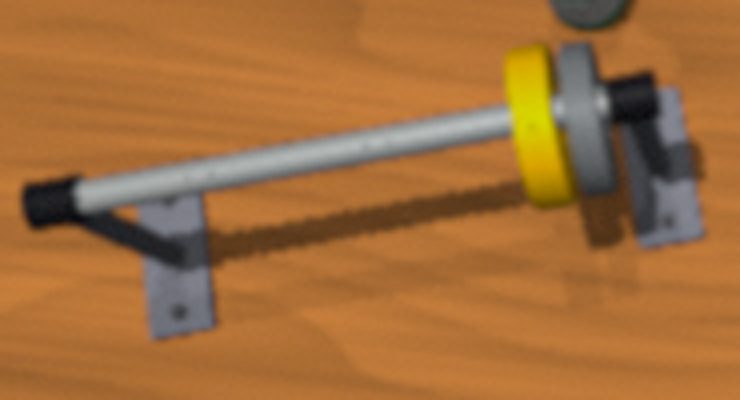

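The crops show the handle centreline from (319,239) to (430,240), the band's top centre at (357,240), and the rail's clamp ends at (66,211) and (224,184).

```bash
cat > c.py <<'E'
from h import *
T=lambda p,z:atz("top",p,z)[:2]
a,b=T((319,239.2),168),T((430,240.4),168);d=a-b
print("handle",a.round(1),b.round(1),(a+b)/2,np.hypot(*d),"yaw",np.degrees(np.arctan2(-d[0],d[1])))
print("band",T((356.8,240),182))
a,b=T((66.2,211.2),195),T((223.7,184.2),195);d=a-b
print("rail",a.round(1),b.round(1),(a+b)/2,np.hypot(*d),"yaw",np.degrees(np.arctan2(-d[0],d[1])))
# rail free end at tapes left edge, left clamp inner
print(T((60+505/4,160+120/4),190),T((60+78/4,160+196/4),190))
for c in("side","top"):
  for t in ("headband","rail_free","tote_handle"):
    print(c,t,[(np.round(r["pixel"],1).tolist(),round(r["conf"],2)) for r in eyes.spot_point(t,c)[:2]])
print(proj("side",[520,-231,175]),proj("side",[530,-262,155]),proj("side",[565,271,190]),env.state()["q"])
E
python3 c.py
```

```text
handle [ 512.9 -139.7] [ 536.5 -398.1] [ 524.69218936 -268.86039339] 259.48135092095333 yaw 5.199592843623456
band [ 517.95891276 -224.24373288]
rail [512.9 449.9] [614.6  94.1] [563.76121587 272.00458842] 370.05441268379224 yaw 15.958707354410565
[592.94787128 180.32893669] [522.04412261 422.24355748]
side headband [([259.0, 238.5], 0.96)]
side rail_free [([213.4, 105.0], 0.59)]
side tote_handle [([264.4, 257.9], 0.97)]
top headband [([359.8, 239.0], 0.91), ([132.4, 194.9], 0.73)]
top rail_free [([131.7, 197.0], 0.95)]
top tote_handle [([370.7, 233.8], 0.74)]
[259.7498713  241.64039415] [267.28476818 254.08277003] [219.76700384 113.29422021] [ 1.20992459e+00  3.58802305e-01  1.51039108e+00 -1.82455041e-05
  1.27250928e+00 -1.15088677e-01]
```

>>> move_arm(targets=[[0.5,-0.66,0.3,0.214,1],[0.5,-0.66,0.3,0.214,1],[0.5,-0.66,0.3,0.214,1],[0.5,-0.66,0.3,0.214,1],[0.5,-0.66,0.3,0.214,1],[0.5,-0.66,0.3,0.214,1],[0.5,-0.66,0.3,0.214,1],[0.5,-0.66,0.3,0.214,1]])

```text
clock: 1.72
eef_pos: [335.4, 331.1, 358.8]
ee_rot: [[-0.996, -0.091, 0.001], [-0.091, 0.996, 0.0], [-0.001, 0.0, -1.0]]
wrist_force: [0.7, 0.6, 0.7]
gripper_width: 87.6
grip_force: 0.0
```

>>> move_arm(targets=[[0.3,-0.6,0,0,1],[0.3,-0.6,0,0,1],[0.3,-0.6,0,0,1],[0.3,-0.6,0,0,1],[0.3,-0.6,0,0,1],[0.3,-0.6,0,0,1],[0.3,-0.6,0,0,1],[0.3,-0.6,0,0,1]])

```text
clock: 2.38
eef_pos: [484.3, 32.5, 358.2]
ee_rot: [[-0.996, -0.09, 0.001], [-0.09, 0.996, -0.0], [-0.001, -0.0, -1.0]]
wrist_force: [1.2, 0.2, -0.0]
gripper_width: 87.8
grip_force: 0.0
```

>>> move_arm(targets=[[0.06,-0.5,-0.1,0,1],[0.06,-0.5,-0.1,0,1],[0.06,-0.5,-0.1,0,1],[0.06,-0.5,-0.1,0,1],[0.06,-0.5,-0.1,0,1],[0.06,-0.5,-0.1,0,1],[0.06,-0.5,-0.1,0,1],[0.06,-0.5,-0.1,0,1]])

```text
clock: 3.05
eef_pos: [513.6, -217.8, 306.8]
ee_rot: [[-0.996, -0.086, -0.001], [-0.086, 0.996, 0.0], [0.001, 0.0, -1.0]]
wrist_force: [-0.0, 0.3, 0.7]
gripper_width: 87.8
grip_force: 0.0
```

>>> move_arm(targets=[[0.01,-0.012,-0.15,0,1],[0.01,-0.012,-0.15,0,1],[0.01,-0.012,-0.15,0,1],[0.01,-0.012,-0.15,0,1],[0.01,-0.012,-0.15,0,1],[0.01,-0.012,-0.15,0,1],[0.01,-0.012,-0.15,0,1],[0.01,-0.012,-0.15,0,1]])

```text
clock: 3.72
eef_pos: [519.7, -221.5, 234.7]
ee_rot: [[-0.996, -0.091, 0.003], [-0.091, 0.996, -0.002], [-0.003, -0.002, -1.0]]
wrist_force: [-0.2, -0.2, 0.8]
gripper_width: 87.7
grip_force: 0.0
```

```bash
cat > d.py <<'E'
from h import *
import sys
n,x,y=sys.argv[1],int(sys.argv[2]),int(sys.argv[3])
x2,y2=int(sys.argv[4]),int(sys.argv[5])
a,b=eyes.read_camera("side"),eyes.read_camera("top")
f=lambda i,x,y:cv2.resize(i[max(0,y-50):y+50,max(0,x-50):x+50],(400,400),interpolation=cv2.INTER_CUBIC)
shot(n,[np.hstack([f(a,x,y),f(b,x2,y2)])])
print(env.state()["eef_pos"],env.state()["wrist_force"])
E
python3 d.py g1.png 262 235 360 240
```

```text
[ 519.26558718 -221.47211732  233.94573532] [-1.5142158   0.93501249  0.62736311]
```

View pics/g1.png

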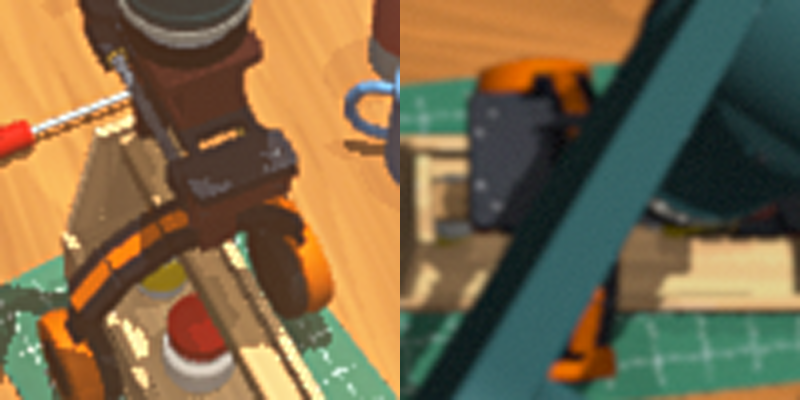

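The fingers straddle the band (side-crop finger at about (240,190)). Next I descend and close.

>>> move_arm(targets=[[0,-0.006,-0.05,0,1],[0,-0.006,-0.078,0,1],[0,-0.006,-0.078,0,1],[0,-0.006,-0.078,0,1],[0,-0.006,-0.078,0,1],[0,-0.006,-0.078,0,1],[0,-0.006,-0.078,0,1],[0,-0.006,-0.078,0,1]])

```text
clock: 4.48
eef_pos: [519.3, -224.6, 194.7]
ee_rot: [[-0.996, -0.09, 0.001], [-0.09, 0.996, -0.001], [-0.001, -0.001, -1.0]]
wrist_force: [-0.8, 0.5, 0.1]
gripper_width: 87.9
grip_force: 0.0
```

>>> move_arm(targets=[[0,0,0,0,0.5],[0,0,0,0,0.4],[0,0,0,0,0.3],[0,0,0,0,0.2],[0,0,0,0,0.1],[0,0,0,0,0],[0,0,0,0,0],[0,0,0,0,0]])

```text
clock: 5.15
eef_pos: [518.9, -224.5, 193.9]
ee_rot: [[-0.996, -0.09, 0.0], [-0.09, 0.996, -0.0], [-0.0, -0.0, -1.0]]
wrist_force: [0.5, -2.2, 0.3]
gripper_width: 38.3
grip_force: 0.9
```

>>> move_arm(targets=[[0,0,0,0,0],[0,0,0,0,0],[0,0,0,0,0],[0,0,0,0,0],[0,0,0.005,0,0],[0,0,0.01,0,0],[0,0,0.02,0,0],[0,0,0.04,0,0]])

```text
clock: 5.82
eef_pos: [517.9, -223.8, 213.3]
ee_rot: [[-0.996, -0.09, -0.002], [-0.09, 0.996, 0.001], [0.002, 0.002, -1.0]]
wrist_force: [0.2, 0.7, -2.3]
gripper_width: 35.6
grip_force: 29.8
```

>>> move_arm(targets=[[0,0,0.03,0,0],[0,0,0.08,0,0],[0,0,0.14,0,0],[0,0,0.2,0,0],[0,0,0.26,0,0],[0,0,0.32,0,0],[0,0,0.37,0,0],[0,0,0.41,0,0]])

```text
clock: 6.48
eef_pos: [518.9, -224.3, 422.5]
ee_rot: [[-0.996, -0.09, 0.003], [-0.09, 0.996, -0.002], [-0.003, -0.002, -1.0]]
wrist_force: [-0.5, -0.5, -1.8]
gripper_width: 35.7
grip_force: 29.8
```

>>> move_arm(targets=[[-0.01,0.02,0.02,0,0],[-0.02,0.07,0.02,0.02,0],[-0.03,0.13,0.02,0.04,0],[-0.04,0.19,0.02,0.06,0],[-0.04,0.25,0.02,0.08,0],[-0.04,0.31,0.02,0.1,0],[-0.03,0.37,0.02,0.12,0],[-0.02,0.43,0.02,0.12,0]])

```text
clock: 7.15
eef_pos: [507.3, -7.3, 428.8]
ee_rot: [[-0.961, -0.277, -0.001], [-0.277, 0.961, 0.0], [0.001, 0.001, -1.0]]
wrist_force: [0.6, 0.2, -1.6]
gripper_width: 35.8
grip_force: 29.8
```

>>> move_arm(targets=[[0.01,0.06,0,0,0],[0.02,0.12,0,0,0],[0.03,0.18,0,0,0],[0.04,0.24,0,0,0],[0.05,0.3,0,0,0],[0.06,0.36,0,0,0],[0.07,0.42,0,0,0],[0.08,0.46,0,0,0]])

```text
clock: 7.82
eef_pos: [547.3, 223.7, 428.5]
ee_rot: [[-0.961, -0.277, -0.002], [-0.277, 0.961, 0.001], [0.001, 0.001, -1.0]]
wrist_force: [-0.4, -0.6, -2.4]
gripper_width: 35.8
grip_force: 29.8
```

>>> move_arm(targets=[[0.01,0.06,0,0,0],[0.018,0.12,0,0,0],[0.018,0.152,0,0,0],[0.018,0.152,-0.05,0,0],[0.018,0.152,-0.11,0,0],[0.018,0.152,-0.17,0,0],[0.018,0.152,-0.23,0,0],[0.018,0.152,-0.28,0,0]])

```text
clock: 8.48
eef_pos: [555.9, 296.1, 286.6]
ee_rot: [[-0.961, -0.276, -0.003], [-0.276, 0.961, -0.001], [0.003, -0.001, -1.0]]
wrist_force: [-0.8, -0.4, -2.1]
gripper_width: 36.2
grip_force: 29.8
```

```bash
python3 d.py g2.png 215 95 133 195; python3 - <<'E'
from h import *
s=env.state();g=s["eef_pos"]+np.array(s["ee_rot"])[:,2]*3
print(g)
for c in("side","top"):
  for t in ("headband","rail_free"):
    print(c,t,[(np.round(r["pixel"],1).tolist(),round(r["conf"],2)) for r in eyes.spot_point(t,c)[:2]])
print(proj("side",g-[0,0,15]),proj("top",g-[0,0,15]))
E
```

```text
[553.86445666 295.13706772 284.00968687] [-1.01594879 -0.20576221 -2.85184293]
[553.83500474 295.12451405 281.00985771]
side headband [([212.2, 90.9], 0.86), ([264.0, 283.3], 0.32)]
side rail_free [([210.7, 106.9], 0.58)]
top headband [([122.9, 190.9], 0.94), ([315.9, 151.3], 0.32)]
top rail_free [([135.8, 196.3], 0.69)]
[212.91603065  91.27767777] [124.74594504 193.53903078]
```

View pics/g2.png

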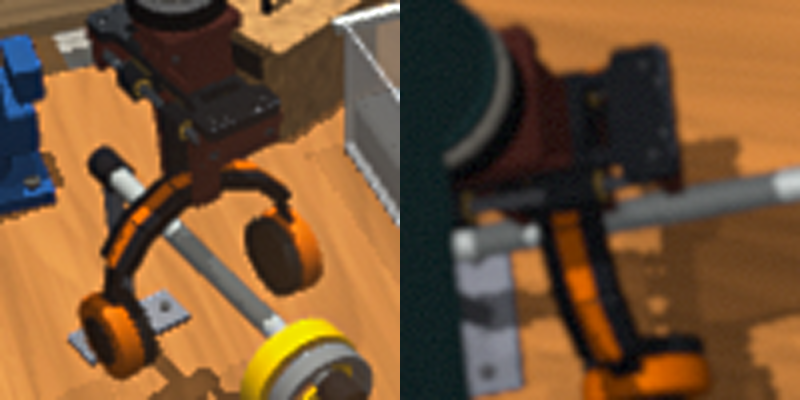

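The band (side-crop (200,180)) sits above the rail with the cups on either side of it. I'll lower it gently.

>>> move_arm(targets=[[0.003,0,-0.03,0,0],[0.003,0,-0.06,0,0],[0.003,0,-0.08,0,0],[0.003,0,-0.095,0,0],[0.003,0,-0.104,0,0],[0.003,0,-0.11,0,0],[0.003,0,-0.113,0,0],[0.003,0,-0.113,0,0]])

```text
clock: 9.45
eef_pos: [559.5, 296.7, 232.6]
ee_rot: [[-0.961, -0.275, 0.0], [-0.275, 0.961, 0.0], [-0.0, -0.0, -1.0]]
wrist_force: [0.4, -0.3, -2.0]
gripper_width: 35.9
grip_force: 29.8
```

>>> move_arm(targets=[[0,0,-0.002,0,0],[0,0,-0.002,0,0],[0,0,-0.004,0,0],[0,0,-0.004,0,0],[0,0,-0.004,0,0],[0,0,-0.004,0,0],[0,0,-0.004,0,0],[0,0,-0.004,0,0]])

```text
clock: 10.12
eef_pos: [559.4, 296.7, 230.4]
ee_rot: [[-0.961, -0.275, 0.0], [-0.275, 0.961, -0.0], [-0.0, -0.0, -1.0]]
wrist_force: [-0.1, -0.4, -3.2]
gripper_width: 35.7
grip_force: 29.8
```

>>> move_arm(targets=[[-0.003,0,-0.002,0,0],[-0.003,0,-0.004,0,0],[-0.003,0,-0.006,0,0],[-0.003,0,-0.007,0,0],[-0.003,0,-0.008,0,0],[-0.003,0,-0.009,0,0],[-0.003,0,-0.009,0,0],[-0.003,0,-0.009,0,0]])

```text
clock: 10.78
eef_pos: [557.9, 296.6, 225.9]
ee_rot: [[-0.961, -0.275, 0.0], [-0.275, 0.961, -0.0], [-0.0, -0.0, -1.0]]
wrist_force: [-0.3, -0.1, -2.5]
gripper_width: 35.7
grip_force: 29.8
```

>>> move_arm(targets=[[0,0,-0.001,0,0],[0,0,-0.002,0,0],[0,0,-0.003,0,0],[0,0,-0.004,0,0],[0,0,-0.004,0,0],[0,0,-0.004,0,0],[0,0,-0.004,0,0],[0,0,-0.004,0,0]])

```text
clock: 11.45
eef_pos: [557.9, 296.7, 225.7]
ee_rot: [[-0.961, -0.275, 0.001], [-0.275, 0.961, 0.0], [-0.001, -0.0, -1.0]]
wrist_force: [-4.2, -1.1, 9.8]
gripper_width: 35.7
grip_force: 29.8
```

In contact with the rail (+12 N). Releasing.

>>> move_arm(targets=[[0,0,0.002,0,0.45],[0,0,0.002,0,0.5],[0,0,0.002,0,0.6],[0,0,0.002,0,0.7],[0,0,0.002,0,0.8],[0,0,0.002,0,0.9],[0,0,0.002,0,1],[0,0,0.002,0,1]])

```text
clock: 12.12
eef_pos: [557.8, 296.6, 224.7]
ee_rot: [[-0.961, -0.275, -0.0], [-0.275, 0.961, -0.0], [0.0, -0.0, -1.0]]
wrist_force: [-0.7, 0.0, 1.1]
gripper_width: 80.6
grip_force: 0.0
```

>>> move_arm(targets=[[0,0,0,0,1],[0,0,0,0,1],[0,0,0.03,0,1],[0,0,0.07,0,1],[0,0,0.12,0,1],[0,0,0.18,0,1],[0,0,0.25,0,1],[0,0,0.3,0,1]])

```text
clock: 12.78
eef_pos: [558.2, 296.8, 377.9]
ee_rot: [[-0.961, -0.275, 0.002], [-0.275, 0.961, 0.001], [-0.003, 0.0, -1.0]]
wrist_force: [-0.1, -0.2, 0.1]
gripper_width: 88.0
grip_force: 0.0
```

```bash
python3 d.py g3.png 215 110 133 195
```

```text
[560.00595716 297.55507743 380.59270493] [ 0.05807425  1.16955927 -0.30229733]
```

View pics/g3.png

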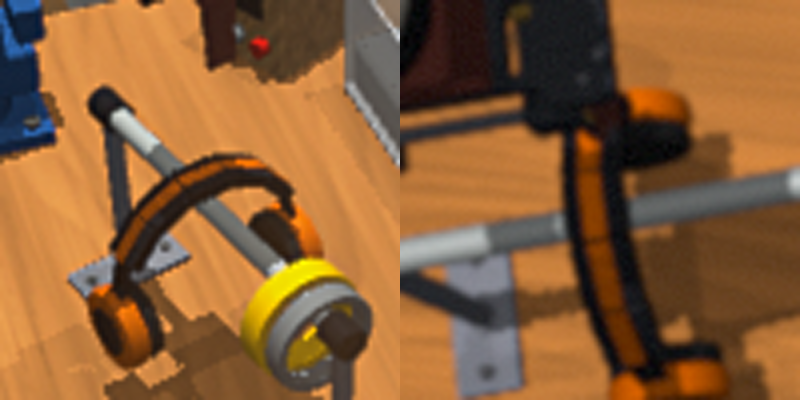

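The band hangs square on the bar, at side-crop (195,185), with no fingers on it. Moving on to the tote.

>>> move_arm(targets=[[-0.1,-0.7,0,-0.6,1],[-0.1,-0.7,0,-0.6,1],[-0.1,-0.7,0,-0.6,1],[-0.1,-0.7,0,-0.6,1],[-0.1,-0.7,0,-0.6,1],[-0.1,-0.7,0,-0.6,1],[-0.1,-0.7,0,-0.6,1],[-0.1,-0.7,0,-0.6,1]])

```text
clock: 13.55
eef_pos: [509.5, -35.0, 374.0]
ee_rot: [[-0.784, 0.621, -0.001], [0.621, 0.784, 0.0], [0.001, -0.001, -1.0]]
wrist_force: [-0.1, 0.2, 0.4]
gripper_width: 87.9
grip_force: 0.0
```

```bash
cat > e.py <<'E'
from h import *
print(np.degrees(np.arctan2(*(np.array(env.state()["ee_rot"])[:2,1]*[-1,1]))))
ims=[eyes.read_camera("side"),eyes.read_camera("top")]
for t,z in (("headband",207),("tote_handle",155),("tote_foot",3),("glue_mid",66),("screwjar_mid",43),("tapemeasure_mid",46)):
  for c in("side","top"):
    r=eyes.spot_point(t,c)
    print(c,t,[(np.round(x["pixel"],1).tolist(),round(x["conf"],2),atz(c,x["pixel"],z).round(0)[:2].tolist()) for x in r[:1]])
shot("t2.png",[cv2.resize(np.hstack([ims[0][200:340,200:340],ims[1][180:320,300:440]]),(800,400),interpolation=cv2.INTER_CUBIC)])
E
python3 e.py
```

```text
-38.371054323864215
side headband [([214.7, 104.6], 0.77, [557.0, 299.0])]
top headband [([132.1, 199.6], 0.56, [554.0, 297.0])]
side tote_handle [([264.1, 253.8], 0.62, [522.0, -258.0])]
top tote_handle [([373.6, 237.3], 0.73, [532.0, -270.0])]
side tote_foot [([263.9, 286.4], 0.55, [519.0, -273.0])]
top tote_foot [([356.2, 245.2], 0.9, [530.0, -264.0])]
side glue_mid [([253.4, 245.1], 0.47, [524.0, -170.0])]
top glue_mid [([203.2, 150.1], 0.25, [738.0, 177.0])]
side screwjar_mid [([262.2, 269.0], 0.75, [526.0, -240.0])]
top screwjar_mid [([347.6, 243.4], 0.53, [527.0, -232.0])]
side tapemeasure_mid [([282.3, 299.5], 0.63, [544.0, -347.0])]
top tapemeasure_mid [([392.7, 240.4], 0.67, [547.0, -349.0])]
```

View pics/t2.png

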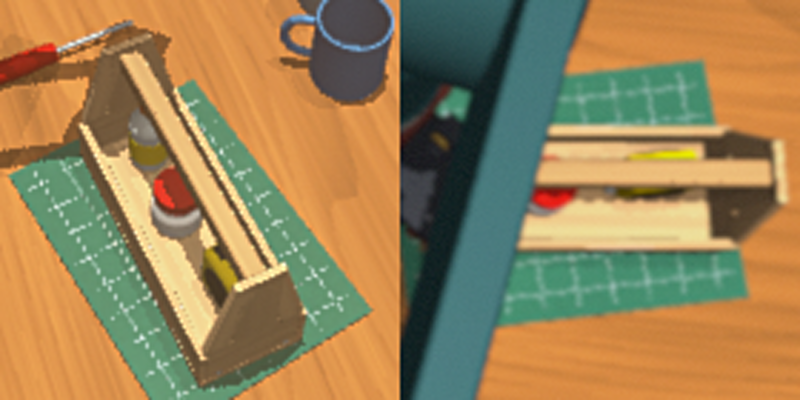

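The tote stands undisturbed with glue, jar and tape measure in it (side-crop (145,135), (178,200), (218,270)). Moving over the handle.

>>> move_arm(targets=[[0.03,-0.455,0,-0.516,1],[0.03,-0.455,0,-0.516,1],[0.03,-0.455,0,-0.516,1],[0.03,-0.455,0,-0.516,1],[0.03,-0.455,0,-0.516,1],[0.03,-0.455,0,-0.516,1],[0.03,-0.455,0,-0.516,1],[0.03,-0.455,0,-0.516,1]])

```text
clock: 14.92
eef_pos: [525.7, -262.3, 374.4]
ee_rot: [[-0.092, 0.996, -0.001], [0.996, 0.092, 0.0], [0.0, -0.001, -1.0]]
wrist_force: [-0.1, 0.2, -0.3]
gripper_width: 87.8
grip_force: 0.0
```

>>> move_arm(targets=[[0,0,-0.05,0,1],[0,0,-0.1,0,1],[0,0,-0.16,0,1],[0,0,-0.22,0,1],[0,0,-0.26,0,1],[0,0,-0.28,0,1],[0,0,-0.3,0,1],[0,0,-0.3,0,1]])

```text
clock: 15.58
eef_pos: [525.3, -259.9, 223.7]
ee_rot: [[-0.098, 0.995, -0.002], [0.995, 0.098, 0.001], [0.001, -0.002, -1.0]]
wrist_force: [-0.3, 0.4, 0.0]
gripper_width: 87.7
grip_force: 0.0
```

>>> move_arm(targets=[[0,0,-0.04,0,1],[0,0,-0.08,0,1],[0,0,-0.11,0,1],[0,0,-0.125,0,1],[0,0,-0.13,0,1],[0,0,-0.13,0,1],[0,0,-0.13,0,1],[0,0,-0.13,0,1]])

```text
clock: 16.25
eef_pos: [526.5, -261.4, 161.2]
ee_rot: [[-0.097, 0.995, 0.002], [0.995, 0.097, -0.001], [-0.001, 0.002, -1.0]]
wrist_force: [-0.1, -0.6, 0.5]
gripper_width: 88.0
grip_force: 0.0
```

>>> move_arm(targets=[[0,0,0,0,0.7],[0,0,0,0,0.5],[0,0,0,0,0.4],[0,0,0,0,0.35],[0,0,0,0,0.3],[0,0,0,0,0.2],[0,0,0,0,0],[0,0,0,0,0]])

```text
clock: 16.92
eef_pos: [525.7, -260.8, 159.8]
ee_rot: [[-0.097, 0.995, -0.0], [0.995, 0.097, 0.0], [0.0, -0.0, -1.0]]
wrist_force: [0.3, -1.3, 0.2]
gripper_width: 37.9
grip_force: 0.0
```

>>> move_arm(targets=[[0,0,0,0,0],[0,0,0,0,0],[0,0,0,0,0],[0,0,0,0,0],[0,0,0,0,0],[0,0,0,0,0],[0,0,0,0,0],[0,0,0,0,0]])

```text
clock: 17.58
eef_pos: [525.6, -260.8, 159.8]
ee_rot: [[-0.097, 0.995, -0.0], [0.995, 0.097, 0.0], [0.0, -0.0, -1.0]]
wrist_force: [-0.4, -1.6, -0.6]
gripper_width: 21.8
grip_force: 30.0
```

>>> move_arm(targets=[[0,0,0.003,0,0],[0,0,0.006,0,0],[0,0,0.01,0,0],[0,0,0.014,0,0],[0,0,0.018,0,0],[0,0,0.02,0,0],[0,0,0.02,0,0],[0,0,0.02,0,0]])

```text
clock: 18.25
eef_pos: [525.7, -260.9, 170.0]
ee_rot: [[-0.096, 0.995, 0.0], [0.995, 0.096, -0.0], [-0.0, 0.0, -1.0]]
wrist_force: [-0.6, -1.3, -7.9]
gripper_width: 21.6
grip_force: 30.0
```

```bash
python3 -c "
from h import *
for _ in range(4):
  eyes.read_camera('side');s=env.state();print(s['wrist_force'],s['wrist_torque'],s['gripper_width'])"; python3 d.py g4.png 275 275 375 240
```

```text
[ 0.93087779 -0.33858667 -8.33941097] [ 0.02715283  0.12965819 -0.01258424] 21.569608347396432
[ 0.05600279 -0.03258754 -8.0891321 ] [-0.06054655  0.04991869 -0.01528537] 21.7996989818774
[-0.76296943 -1.10633584 -7.5603453 ] [ 0.02493865  0.12198448 -0.00057218] 21.704591479681767
[-0.48546293  0.0981198  -7.74739771] [-0.03021581  0.0893783  -0.02988454] 21.933279767553447
[ 525.6267222  -260.82432987  169.80046942] [-0.15533586 -0.04382352 -7.29648936]
```

View pics/g4.png

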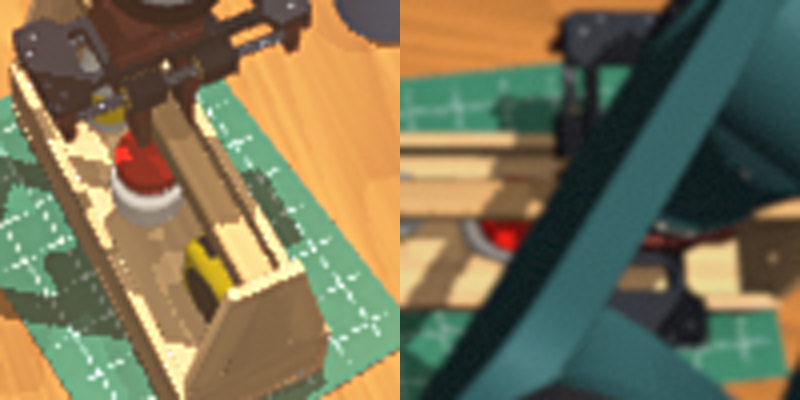

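The full weight (about 8 N) is held with almost no moment about x. The tote is level in the picture and its contents are in. I'll lift the rest of the way.

>>> move_arm(targets=[[0,0,0.01,0,0],[0,0,0.025,0,0],[0,0,0.045,0,0],[0,0,0.065,0,0],[0,0,0.085,0,0],[0,0,0.105,0,0],[0,0,0.125,0,0],[0,0,0.145,0,0]])

```text
clock: 19.22
eef_pos: [525.7, -260.9, 243.7]
ee_rot: [[-0.096, 0.995, 0.0], [0.995, 0.096, -0.0], [-0.0, 0.0, -1.0]]
wrist_force: [0.5, 0.1, -9.0]
gripper_width: 21.9
grip_force: 30.0
```

>>> move_arm(targets=[[0,0,0.015,0,0],[0,0,0.025,0,0],[0,0,0.032,0,0],[0,0,0.036,0,0],[0,0,0.036,0,0],[0,0,0.036,0,0],[0,0,0.036,0,0],[0,0,0.036,0,0]])

```text
clock: 19.88
eef_pos: [525.4, -260.7, 259.8]
ee_rot: [[-0.096, 0.995, -0.001], [0.995, 0.096, 0.001], [0.001, -0.001, -1.0]]
wrist_force: [-0.5, -0.0, -8.3]
gripper_width: 22.1
grip_force: 30.0
```

>>> move_arm(targets=[[0,0,0,0,0],[0,0,0,0,0],[0,0,0,0,0],[0,0,0,0,0],[0,0,0,0,0],[0,0,0,0,0],[0,0,0,0,0],[0,0,0,0,0]])

```text
clock: 20.55
eef_pos: [525.7, -260.8, 260.4]
ee_rot: [[-0.097, 0.995, -0.0], [0.995, 0.097, -0.0], [0.0, -0.0, -1.0]]
wrist_force: [-0.4, -0.5, -8.4]
gripper_width: 21.9
grip_force: 30.0
```

```bash
python3 - <<'E'
from h import *
im=eyes.read_camera("side");s=env.state();print(s["eef_pos"],s["wrist_force"],s["wrist_torque"],s["grip_force"])
shot("f.png",[cv2.resize(im[60:360,130:380],(667,600)[:2] if 0 else (500,600),interpolation=cv2.INTER_CUBIC)])
E
```

```text
[ 525.68455906 -260.8447461   260.39149165] [-0.90122135 -0.85242026 -7.86431548] [-0.0155781   0.05342676  0.0636076 ] 29.996992349624634
```

View pics/f.png

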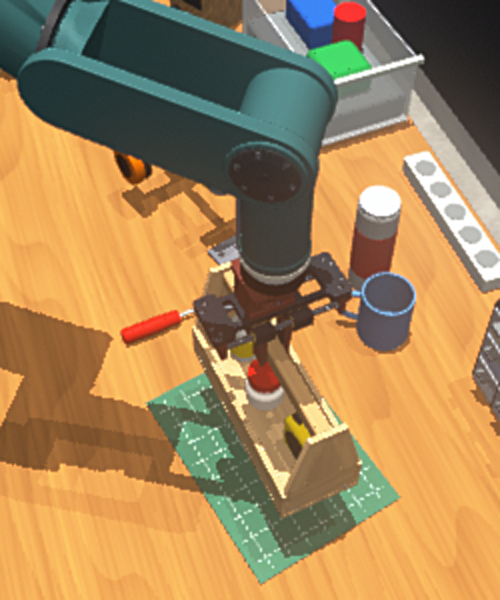

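The tote hangs level about 100 mm above the mat, centred over it, with its contents in. The bystanders are where they were. Handing in.

```bash
python3 -c "
from h import *
print(job.close_job())"
```

```text
the job is handed in; nothing more can be done
None
```

The ear defenders hang on the free stretch of the rail, let go. The tote is held level by its handle about 10 cm above the mat with its contents in it, and the job is handed in; no verdict came back.

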